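# Turn the upturned jar tray over beneath the wire drying rack

## Robot

A 6-joint arm with a two-finger parallel gripper is mounted at the origin on the work surface. World frame = base frame: x ahead of the robot, y to its left, z up, the work surface at z = 0. Lengths are in m, angles in rad, forces in N, time in s.
With the tool pointing down it reaches from about 0.3 to 0.775 m from the base axis. Payload 14.6 kg.
Tool frame: the origin (TCP) lies at the centre of the arm's flange, where the gripper is bolted on; the fingertips stand 199 mm ahead of it and the grasp point (between the pads) lies ctrl.tcp_to_grasp ahead of it (ctrl.tcp_to_grasp is the distance from the TCP to the grasp point, in m); z points along the fingers, y is the line along which they close (so a half turn about z gives the same grasp; the last joint's range is limited). The gripper opens to 94 mm and grips with 3 to 60 N. Pads are 16 mm wide; open, the fingers measure 119 mm over their backs; the gripper's body (75 mm by 177 mm) begins 78 mm behind the grasp point.
Start: joints at [1.219, 0.3, 1.521, -0, 1.321, -0.067], TCP at [0.155, 0.528, 0.405] pointing down, gripper open.
Joint ranges: [-3.03, 3.03], [-0.79, 2.21], [0.23, 2.52], [-1.04, 4.18], [0, 3.07], [-2.55, 2.55]. Speed limits (rad/s): [2.22, 2.22, 2.57, 3.14, 3.14, 3.14].

## Interface

Orientations are given as [roll, pitch, yaw] about the fixed x, y, z axes, in that order (R = Rz(yaw) Ry(pitch) Rx(roll)).
In Python, from station import ctrl gives the robot as it stands. The module is installed in compiled form; this text tells all that it offers.
- The arm moves only by the shell command python3 -m jog 'ROWS' [OPENING] [FORCE]. ROWS is JSON, a list of rows, each a list of 6 numbers: the shift along the tool's x, y, z in cm, then the turn, a rotation vector about the tool's x, y, z in rad. In form: [[tx, ty, tz, ax, ay, az], ...]. A call has 1 to 8 rows; each row is the pose to reach, as a shift and turn from the pose commanded when the call began, along the tool's axes at that moment; what a row does not reach only later rows make up. A row lasts 1/10 s, in which the tool goes at most 50 mm and 8.59 degrees, less where a joint would pass 70% of its speed; a pose out of reach is approached as far as the arm can. A call with a gripper value outside its range is refused whole. OPENING is the opening in per cent of the stroke, from 0 (shut) to 100 (fully open), set as the call begins (- or left out, the last holds). The fingers move at their own pace and stop on an object; FORCE is the grip in N (left out, the last holds). Time passes only in rows, so rows that repeat a pose let the fingers close. It gives the time, the measured TCP pose, the force, the opening and the grip force at its end, in the units of the state.
- ctrl.get_obs(): the state, without advancing time (a new reading comes with each control period).
- ctrl.camera(name): name is "scene" or "top" or "wrist"; returns a dict with "img" (400x640x3 uint8, blue, green, red), "intrinsics" (3x3 intrinsics, pixels), "R" (3x3) and "t" (3): a world point X has camera coordinates R X + t. Camera axes: x right, y down, z forward; pixel columns grow to the right and rows downward; lengths in m; the calibration is good to about 2 mm. A picture is of the moment at which its call begins. There is no depth.
- ctrl.hand_in(): hands the job in; it is judged then, once.
The state is a dict: "time_s": time; "qpos": joint angles; "joint_vel": joint speeds; "tau": joint torques, N m; "ee_pos": TCP position; "eef_rot": TCP orientation; "force": force on the tool from outside, world axes, zero at the start; "moment": the same for the moment, N m; "grip_width": finger opening in m; "grip_force": force on a finger pad.
Only numpy, scipy, OpenCV 4.12 (cv2) and the standard library are available. Lean on these libraries where they do the work, as an engineer would, in place of code of your own. Each camera call takes 0.05 s, during which the arm holds its last target. There are 200 camera calls.

## Task

The green jar tray is lying upside down under the low wire drying rack: without taking it out from under the rack, tip it over by one of its wooden handles so that it lies open side up. Then slide it along the table, without lifting it again, onto the blue mat under the rack, centred and square, and let go. Do not knock the rack with the tray, and leave the candle jars and the other things on the table and on the rack where they are.

Things in the scene. Friction and masses are not known exactly. Their poses are not given: they have to be found in the camera images.
- tray_centre (a point): Centre of the loose jar tray (0.27 kg): green metal box 130 (x) by 110 (y) by 30 mm, flat bottom, white inside, open on one face; starts upside down. Origin in the middle, 15 mm above the table either way up. z points out of the flat bottom: up at the start, down once turned over. A 14 mm tube rail runs along each long side (y = +-60 mm, mid-height): 134 mm wide in all. Handles at its -x end.
- grip_a (a point): Middle of a wooden handle of the tray, at tray x = -150, y = +60 mm, in line with the rail: round sleeve 16 mm in diameter, 56 mm long along x, axis 15 mm above the table, on a thin rod, its middle 85 mm in front of the box, out from under the rack towards the robot. It spins freely on its rod, so the tray swings about a held handle. Axes as tray_centre.
- grip_b (a point): Middle of the other handle, alike, at tray x = -150, y = -60 mm (120 mm from the first).
- rack: Fixed wire rack: open steel grid 200 mm deep (its x) by 500 wide (y) on four 12 mm posts at x = +-94, y = +-245 mm. Grid underside 165 mm, top 173 mm above the table. Origin on the table under its middle; x points away from the robot. Open at front and back. Beneath it stands only the tray; the table 200 mm in front is bare.
- mat: Blue mat 166 mm (its x) by 172 mm (its y) let into the table, flush, under the rack; fixed. Origin at its middle. The tray belongs centred on it, tray x along mat x, handles towards the robot.
- jar1_centre (a point): candle jar, glass with cream wax, 66 mm diameter, 78 mm tall, open, on the rack; origin at its centre. Leave alone.
- jar3_centre (a point): candle jar, glass with cream wax, 66 mm diameter, 80 mm tall, with a metal lid, on the rack; origin at its centre. Leave alone.
- jar4_centre (a point): candle jar, glass with cream wax, 66 mm diameter, 78 mm tall, open, on the table to the right; origin at its centre. Leave alone.
- jar5_centre (a point): candle jar, glass with cream wax, 66 mm diameter, 78 mm tall, open, on the table to the right; origin at its centre. Leave alone.
- pitcher_centre (a point): Steel pouring pitcher, 90 mm diameter, 110 mm tall, on the table to the left; origin at its centre. Leave alone.
- spoon_grip (a point): Spoon on the table to the right; point on its handle. Leave alone.
- sticks: Card 140 by 50 mm with three wooden stirring sticks, 4 mm high, on the table to the left; origin at the middle of its underside. Leave alone.

How it is judged:
By the outcome, as a careful person would: the job done as asked, in the order asked, and still so for the second after the job is handed in, with the robot touching nothing.
It also fails if it takes over 58 s, if anything falls off the work surface, if the arm or the gripper's body presses on something with over 40 N, if the wrist force passes 120 N, or if a joint passes its speed limit or range.

## Working session

There is one attempt and no reset: what is moved stays moved. The work goes in short steps, Python scripts to look and compute and a shell command to move; the robot and the scene stay as the last step left them, time stands still between calls to the robot, and variables do not carry over. Pictures are saved under pics/ and viewed, at most 11 in all, crops included, and the job is handed in when it is done.

```bash
mkdir -p pics; python3 - <<'E'
from station import ctrl
import cv2,numpy as np
o=ctrl.get_obs();print({k:np.round(v,3).tolist() for k,v in o.items()},ctrl.tcp_to_grasp)
for n in("scene","top"):
    c=ctrl.camera(n);cv2.imwrite(f"pics/{n}0.png",c["img"]);print(n,c["intrinsics"],c["R"],c["t"])
E
```

```text
{'time_s': 0.0, 'qpos': [1.219, 0.3, 1.522, 0.0, 1.321, -0.067], 'joint_vel': [0.001, 0.001, -0.002, 0.002, -0.001, -0.0], 'tau': [0.0, -53.182, -35.274, 0.071, 0.024, -0.0], 'ee_pos': [0.155, 0.528, 0.404], 'eef_rot': [-3.14, -0.0, 2.857], 'force': [-0.115, 0.354, -0.815], 'moment': [-0.017, -0.026, -0.001], 'grip_force': 0.0, 'grip_width': 0.094} 0.1804
scene [[419.03287119   0.         314.1416732 ]
 [  0.         419.03287119 194.66404225]
 [  0.           0.           1.        ]] [[-8.89089630e-01  4.57733081e-01  2.37212201e-04]
 [ 3.59128989e-01  6.97884564e-01 -6.19664025e-01]
 [-2.83806270e-01 -5.50851669e-01 -7.84867148e-01]] [ 0.48600984 -0.12818648  1.55013358]
top [[439.84467645   0.         321.53501513]
 [  0.         439.84467645 201.81983371]
 [  0.           0.           1.        ]] [[ 0.00529931 -0.99988736  0.01404221]
 [-0.99632992 -0.0064791  -0.08535054]
 [ 0.08543191 -0.01353838 -0.99625203]] [0.01173996 0.54938681 1.36977623]
```

View pics/scene0.png

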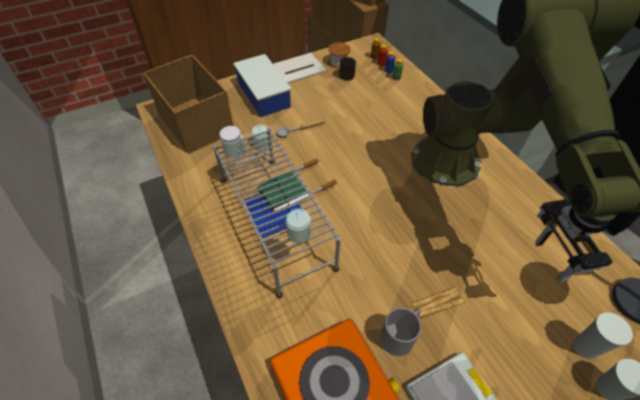

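View pics/top0.png

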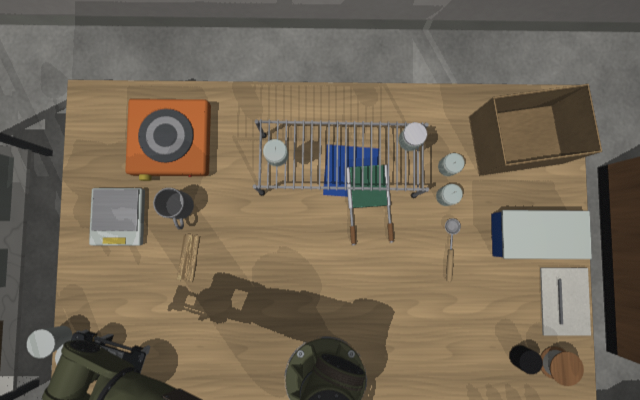

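The top view shows the tray's green box at about (368,186) with handles at (352,234) and (390,232). The mat is around (350,170), and the rack's front edge is near row 190. The mat lies to the left, so I should lift the right handle and tip the tray left.

```bash
cat > h.py <<'E'
from station import ctrl
import cv2,numpy as np
def ray(c,uv,z):
    uv=np.atleast_2d(uv).astype(float);K,R,t=c["intrinsics"],c["R"],c["t"]
    d=np.c_[uv,np.ones(len(uv))]@np.linalg.inv(K).T@R
    o=-R.T@t
    return o+d*((z-o[2])/d[:,2])[:,None]
def proj(c,X):
    p=np.atleast_2d(X)@c["R"].T+c["t"];p=p@c["intrinsics"].T
    return p[:,:2]/p[:,2:]
E
python3 - <<'E'
from h import *
c=ctrl.camera("top");im=c["img"];hsv=cv2.cvtColor(im,cv2.COLOR_BGR2HSV)
roi=np.zeros(im.shape[:2],np.uint8);roi[110:260,230:450]=255
g=cv2.inRange(hsv,(60,80,20),(95,255,255))&roi
b=cv2.inRange(hsv,(105,120,40),(130,255,255))&roi
for n,m,z in(("green",g,.03),("blue",b,0)):
    m=cv2.morphologyEx(m,cv2.MORPH_CLOSE,np.ones((5,5)))
    ys,xs=np.nonzero(m);P=ray(c,np.c_[xs,ys],z)[:,:2]
    r=cv2.minAreaRect((P*1000).astype(np.float32));print(n,len(xs),r,cv2.boxPoints(r).round(0).tolist(),xs.min(),xs.max(),ys.min(),ys.max())
cv2.imwrite("pics/crop0.png",cv2.resize(im[110:255,245:445],None,fx=4,fy=4,interpolation=cv2.INTER_CUBIC))
E
```

```text
green 1326 ((601.3209838867188, -131.85675048828125), (128.2560272216797, 107.30126953125), 4.766051292419434) [[533.0, -84.0], [542.0, -191.0], [670.0, -180.0], [661.0, -73.0]] 350 386 165 207
blue 1567 ((651.4945068359375, -79.3290023803711), (168.9662322998047, 162.28985595703125), 86.01463317871094) [[565.0, -158.0], [727.0, -169.0], [738.0, -1.0], [576.0, 11.0]] 324 378 145 195
```

View pics/crop0.png

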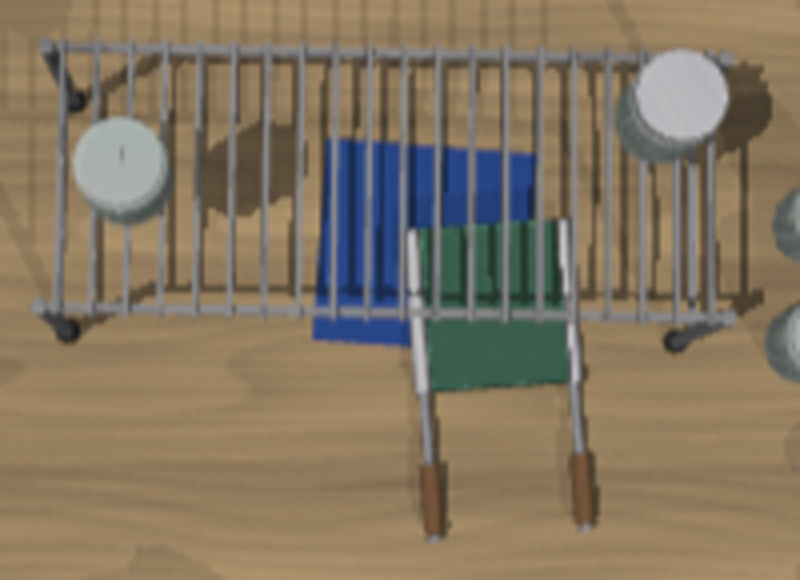

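Close up, nothing hides the handles: left at about (353,235), right at about (391,232) in full-image pixels. The mat's three free corners are visible, and the rack's front rail is near row 188.

```bash
python3 - <<'E'
from h import *
c=ctrl.camera("top");im=c["img"];hsv=cv2.cvtColor(im,cv2.COLOR_BGR2HSV)
roi=np.zeros(im.shape[:2],np.uint8);roi[218:250,340:402]=255
m=cv2.inRange(hsv,(0,130,40),(20,255,140))&roi
n,l,s,ce=cv2.connectedComponentsWithStats(m)
for i in range(1,n):
    if s[i,4]>20:
        ys,xs=np.nonzero(l==i);P=ray(c,np.c_[xs,ys],.017)[:,:2]*1000
        print(s[i],ray(c,ce[i],.017).round(4),cv2.minAreaRect(P.astype(np.float32)))
off=np.array([245,110])
print("rack top corners",ray(c,np.array([[38,308],[732,318],[45,47],[732,58]])/4+off,.170).round(3))
print("post feet",ray(c,np.array([[67,330],[675,341]])/4+off,.0).round(3))
print("mat corners",ray(c,np.array([[327,139],[535,154],[312,340]])/4+off,.0).round(4))
print("tray corners",ray(c,np.array([[418,229],[560,221],[430,391],[573,383]])/4+off,.03).round(4))
E
```

```text
rack top corners [[ 0.578  0.207  0.17 ]
 [ 0.574 -0.286  0.17 ]
 [ 0.766  0.206  0.17 ]
 [ 0.763 -0.289  0.17 ]]
post feet [[ 0.58   0.207  0.   ]
 [ 0.575 -0.284  0.   ]]
mat corners [[ 0.738  -0.0013  0.    ]
 [ 0.727  -0.171   0.    ]
 [ 0.5734  0.0101  0.    ]]
tray corners [[ 0.6595 -0.0732  0.03  ]
 [ 0.6668 -0.1862  0.03  ]
 [ 0.5306 -0.0826  0.03  ]
 [ 0.5377 -0.1956  0.03  ]]
```

```bash
cat >> h.py <<'E'
from scipy.spatial.transform import Rotation as Ro
def to(p,yaw,tilt=0.):
    "row (cm, rad) from the measured pose to TCP p, tool x along -x(yaw), tool down"
    o=ctrl.get_obs();R0=Ro.from_euler("xyz",o["eef_rot"]);R1=Ro.from_euler("xyz",[np.pi,tilt,np.pi+yaw])
    d=R0.inv().apply(np.array(p)-o["ee_pos"])*100
    print("row",d.round(2).tolist(),(R0.inv()*R1).as_rotvec().round(3).tolist(),"at",o["ee_pos"].round(4),o["eef_rot"].round(3),"q",o["qpos"].round(2),"t",round(o["time_s"],2),"F",o["force"].round(1))
E
python3 -m jog '[[-48.9,-62,0,0,0,-0.358],[-48.9,-62,0,0,0,-0.358],[-48.9,-62,0,0,0,-0.358],[-48.9,-62,0,0,0,-0.358],[-48.9,-62,0,0,0,-0.358],[-48.9,-62,0,0,0,-0.358],[-48.9,-62,0,0,0,-0.358],[-48.9,-62,0,0,0,-0.358]]' 100
python3 -c "
from h import *
to([.45,-.204,.30],.073)"
```

```text
time_s: 1.0
ee_pos: [0.3036, 0.1561, 0.4048]
eef_rot: [3.141, 0.001, -3.068]
force: [-0.0, 0.3, 0.3]
grip_width: 0.0936
grip_force: 0.0
row [-11.94, -36.99, 10.49] [0.0, 0.001, 0.001] at [0.3036 0.1561 0.4048] [ 3.141e+00  1.000e-03 -3.068e+00] q [ 0.37 -0.19  2.04 -0.    1.29 -1.28] t 1.0 F [-0.   0.3  0.3]
```

```bash
python3 -m jog '[[-11.9,-37,10.5,0,0,0],[-11.9,-37,10.5,0,0,0],[-11.9,-37,10.5,0,0,0],[-11.9,-37,10.5,0,0,0],[-11.9,-37,10.5,0,0,0],[-11.9,-37,10.5,0,0,0],[-11.9,-37,10.5,0,0,0],[-11.9,-37,10.5,0,0,0]]'
python3 -c "
from h import *
to([.45,-.204,.30],.073)
c=ctrl.camera('wrist');cv2.imwrite('pics/w1.png',c['img'])
print(proj(c,[[.4548,-.2038,.015],[.4458,-.0842,.015]]))"
```

```text
time_s: 1.8
ee_pos: [0.4487, -0.2022, 0.2997]
eef_rot: [3.142, 0.0, -3.069]
force: [0.2, 0.2, 1.0]
grip_width: 0.0938
grip_force: 0.0
row [-0.12, -0.19, -0.03] [0.0, 0.0, -0.0] at [ 0.4487 -0.2022  0.2997] [ 3.142  0.    -3.069] q [-0.5   0.29  1.8   0.    1.05 -2.14] t 1.8 F [0.2 0.2 1. ]
[[316.73997254 208.90924952]
 [436.45049567 208.59372375]]
```

View pics/w1.png

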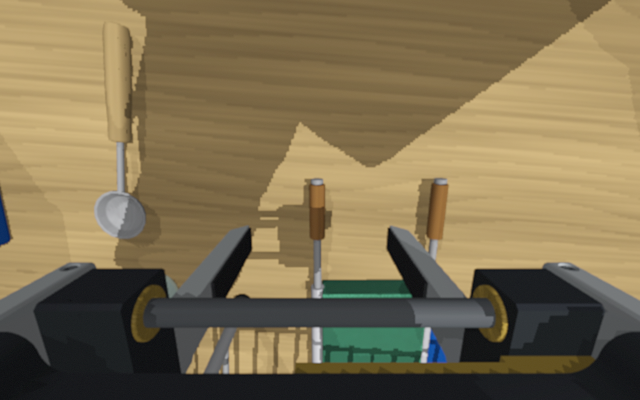

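The right handle spans (317,183) to (317,240), centred between the fingers and lined up with them. The prediction was (317,209), so it is within 3 mm. Next I'll descend and grip.

```bash
python3 -m jog '[[-0.3,-0.1,4.5,0,0,0],[-0.3,-0.1,8.5,0,0,0],[-0.3,-0.1,9.8,0,0,0],[-0.3,-0.1,9.8,0,0,0]]'
python3 -m jog '[[0,0,0,0,0,0],[0,0,0,0,0,0],[0,0,0,0,0,0],[0,0,0,0,0,0],[0,0,0,0,0,0],[0,0,0,0,0,0]]' 0 30
python3 -c "
from h import *
to([.452,-.203,.202],.073)"
```

```text
time_s: 2.25
ee_pos: [0.4514, -0.2007, 0.2017]
eef_rot: [3.14, -0.002, -3.068]
force: [-0.5, -0.0, 0.5]
grip_width: 0.0939
grip_force: 0.0
time_s: 2.85
ee_pos: [0.4515, -0.2008, 0.2025]
eef_rot: [-3.142, 0.0, -3.068]
force: [0.8, 0.7, -0.8]
grip_width: 0.0492
grip_force: 0.0
row [-0.04, -0.22, 0.05] [-0.0, 0.0, 0.0] at [ 0.4515 -0.2008  0.2025] [-3.142  0.    -3.068] q [-0.49  0.45  1.85  0.    0.84 -2.14] t 2.85 F [ 0.8  0.7 -0.8]
```

```bash
python3 -m jog '[[0,0,0,0,0,0],[0,0,0,0,0,0],[0,0,0,0,0,0],[0,0,0,0,0,0],[0,0,0,0,0,0],[0,0,0,0,0,0]]' 0 30
python3 -c "
from h import *
to([.452,-.203,.202],.073)
c=ctrl.camera('wrist');cv2.imwrite('pics/w2.png',c['img'])
# tipping path of held handle: tray pivot without slip, left direction s, height z, by rolling convex section
a=np.linspace(0,2*np.pi,60)
pts=np.vstack([[[x,z] for x in(-55,55) for z in(-15,15)],np.c_[60+7*np.cos(a),7*np.sin(a)],np.c_[-60+7*np.cos(a),7*np.sin(a)]])
cen=np.array([0.,15.]);prev=None
rot=lambda th:np.array([[np.cos(th),-np.sin(th)],[np.sin(th),np.cos(th)]])
# s axis = left; held handle at s=-60; rotate clockwise lifts the s=-60 side
N=1800
for k in range(N+1):
    th=-np.pi*k/N;q=pts@rot(th).T;i=q[:,1].argmin()
    if prev is None: i=int(np.argmax(q[:,0]*(q[:,1]<q[:,1].min()+1e-6)+-1e9*(q[:,1]>q[:,1].min()+1e-6)));cx=-q[i,0]+55
    else:
        # contact material point i_prev stays
        q_prev=prev[1];cx+=-(q[prev[0],0]-q_prev[prev[0],0])
    prev=(i,q);cz=-q[:,1].min();h=np.array([cx,cz])+rot(th)@[-60,0]
    if k%100==0: print(k//10,(h-[-60,15]).round(1),'c',round(cx,1),'top',round(q[:,1].max()+cz,1))
"
```

```text
time_s: 3.45
ee_pos: [0.4514, -0.2008, 0.2023]
eef_rot: [-3.142, -0.0, -3.068]
force: [-1.4, -0.5, -0.8]
grip_width: 0.0147
grip_force: 30.0
row [-0.04, -0.22, 0.03] [-0.0, -0.0, 0.0] at [ 0.4514 -0.2008  0.2023] [-3.142 -0.    -3.068] q [-0.49  0.45  1.85 -0.    0.84 -2.14] t 3.45 F [-1.4 -0.5 -0.8]
0 [0. 0.] c 0.0 top 30.0
10 [ 4.4 19.7] c 3.4 top 48.6
20 [12.1 38.4] c 8.4 top 65.8
30 [22.9 55.5] c 14.9 top 81.0
40 [36.5 70.4] c 22.5 top 93.7
50 [52.6 83.9] c 31.2 top 105.9
60 [71.  95.9] c 41.0 top 117.9
70 [ 91.2 104.8] c 51.7 top 126.8
80 [112.6 110.2] c 63.0 top 132.2
90 [134.6 112. ] c 74.6 top 134.0
100 [156.7 110.2] c 86.3 top 132.2
110 [178.1 104.8] c 97.6 top 126.8
120 [198.3  95.9] c 108.3 top 117.9
130 [216.7  83.9] c 118.1 top 105.9
140 [232.7  70.4] c 126.8 top 93.7
150 [246.4  55.5] c 134.4 top 81.0
160 [257.2  38.4] c 140.8 top 65.8
170 [264.9  19.7] c 145.8 top 48.6
180 [269.3   0. ] c 149.3 top 30.0
```

```bash
python3 -m jog '[[0,0.2,-1.0,0,0,0],[0,0.4,-2.0,0,0,0],[0,0.8,-2.9,0,0,0],[0,1.2,-3.8,0,0,0],[0,1.7,-4.7,0,0,0],[0,2.3,-5.5,0,0,0],[0,2.9,-6.3,0,0,0],[0,3.6,-7.0,0,0,0]]' 0 45
python3 -c "
from h import *
to([.452,-.203,.202],.073)
a,b=ctrl.camera('wrist')['img'],ctrl.camera('scene')['img']
s=cv2.resize(b[140:260,200:380],(600,400));cv2.imwrite('pics/a3.png',np.vstack([cv2.resize(a,(320,200)),cv2.resize(s,(320,213))]))"
```

```text
time_s: 4.3
ee_pos: [0.4488, -0.1643, 0.2731]
eef_rot: [-3.142, 0.0, -3.068]
force: [1.4, 0.9, -0.5]
grip_width: 0.015
grip_force: 45.0
row [-0.03, -3.89, 7.11] [-0.0, 0.0, 0.0] at [ 0.4488 -0.1643  0.2731] [-3.142  0.    -3.068] q [-0.43  0.3   1.85  0.    0.98 -2.07] t 4.3 F [ 1.4  0.9 -0.5]
```

View pics/a3.png

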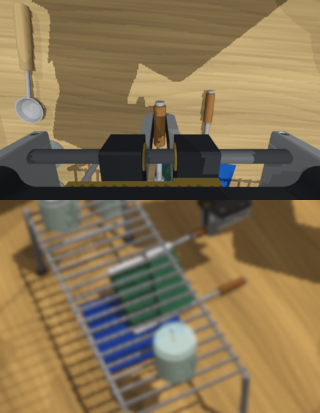

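The tray is tipped about 40°, with the handle held firmly and the left rail on the table. I'll continue the arc.

```bash
python3 -m jog '[[0,0.8,-0.7,0,0,0],[0,1.6,-1.3,0,0,0],[0,2.5,-2.0,0,0,0],[0,3.4,-2.5,0,0,0],[0,4.4,-3.0,0,0,0],[0,5.5,-3.4,0,0,0],[0,6.5,-3.7,0,0,0],[0,7.6,-4.0,0,0,0]]'
python3 -c "
from h import *
to([.452,-.203,.202],.073)
a,b=ctrl.camera('wrist')['img'],ctrl.camera('scene')['img']
s=cv2.resize(b[140:260,200:380],(600,400));cv2.imwrite('pics/a4.png',np.vstack([cv2.resize(a,(320,200)),cv2.resize(s,(480,320))[:,80:400]]))"
```

```text
time_s: 5.2
ee_pos: [0.4432, -0.0882, 0.3126]
eef_rot: [-3.142, 0.0, -3.068]
force: [1.0, -0.2, -0.1]
grip_width: 0.0145
grip_force: 45.0
row [-0.03, -11.52, 11.06] [-0.0, 0.0, 0.0] at [ 0.4432 -0.0882  0.3126] [-3.142  0.    -3.068] q [-0.28  0.19  1.89  0.    1.06 -1.92] t 5.2 F [ 1.  -0.2 -0.1]
```

View pics/a4.png

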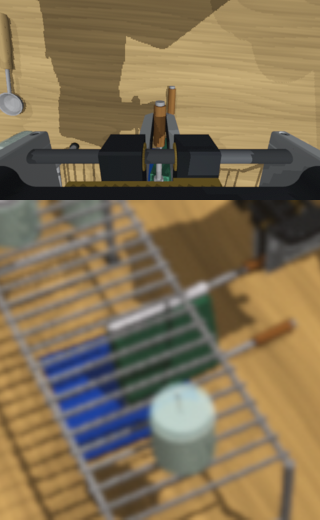

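The tray stands at about 80°, still resting on its lower rail. I'll carry it over the top.

```bash
python3 -m jog '[[0,1.1,-0.1,0,0,0],[0,2.2,-0.1,0,0,0],[0,3.4,-0.1,0,0,0],[0,4.5,0.1,0,0,0],[0,5.6,0.3,0,0,0],[0,6.6,0.6,0,0,0],[0,7.6,1.0,0,0,0],[0,8.6,1.5,0,0,0]]'
python3 -c "
from h import *
to([.452,-.203,.202],.073)
a,b=ctrl.camera('wrist')['img'],ctrl.camera('scene')['img']
s=cv2.resize(b[140:260,200:380],(600,400));cv2.imwrite('pics/a5.png',np.vstack([cv2.resize(a,(320,200)),cv2.resize(s,(480,320))[:,80:400]]))"
```

```text
time_s: 6.1
ee_pos: [0.4368, -0.0027, 0.2967]
eef_rot: [3.142, -0.001, -3.068]
force: [0.6, 1.3, -1.3]
grip_width: 0.0149
grip_force: 45.0
row [-0.06, -20.09, 9.47] [0.0, -0.001, 0.0] at [ 0.4368 -0.0027  0.2967] [ 3.142e+00 -1.000e-03 -3.068e+00] q [-0.09  0.18  1.94 -0.    1.02 -1.73] t 6.1 F [ 0.6  1.3 -1.3]
```

View pics/a5.png

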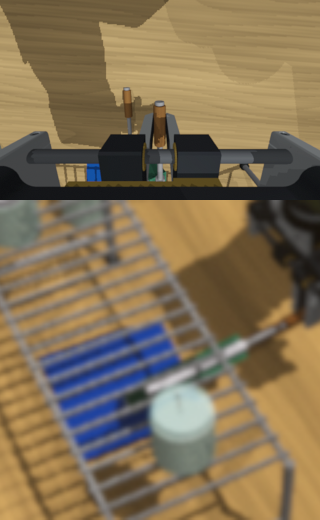

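It is past vertical: the free handle is now on the right at half-scale (127,100). I'll lower it onto its flat bottom.

```bash
python3 -m jog '[[0,0.9,0.5,0,0,0],[0,1.8,1.1,0,0,0],[0,2.6,1.7,0,0,0],[0,3.4,2.4,0,0,0],[0,4.1,3.1,0,0,0],[0,4.8,3.9,0,0,0],[0,5.3,4.7,0,0,0],[0,5.9,5.5,0,0,0]]'
python3 -m jog '[[0,0.4,0.9,0,0,0],[0,0.7,1.8,0,0,0],[0,1.0,2.7,0,0,0],[0,1.1,3.4,0,0,0],[0,1.2,3.8,0,0,0],[0,1.2,3.9,0,0,0],[0,1.2,3.9,0,0,0]]'
cat > m.py <<'E'
from h import *
import sys
c=ctrl.camera("top");im=c["img"];hsv=cv2.cvtColor(im,cv2.COLOR_BGR2HSV)
b=cv2.inRange(hsv,(105,120,40),(130,255,255));b[:110]=0;b[220:]=0;b[:,:230]=0;b[:,450:]=0
ys,xs=np.nonzero(b);print("blue",cv2.minAreaRect((ray(c,np.c_[xs,ys],0)[:,:2]*1000).astype(np.float32)))
cv2.imwrite(sys.argv[1],cv2.resize(im[110:255,265:425],None,fx=4,fy=4,interpolation=cv2.INTER_CUBIC))
to([.452,-.203,.202],.073)
E
python3 m.py pics/t6.png
```

```text
time_s: 7.0
ee_pos: [0.4326, 0.0559, 0.2416]
eef_rot: [-3.142, -0.0, -3.068]
force: [1.2, 0.6, -0.9]
grip_width: 0.0146
grip_force: 45.0
time_s: 7.7
ee_pos: [0.4318, 0.0674, 0.2034]
eef_rot: [3.142, -0.0, -3.069]
force: [-0.7, -0.1, -0.8]
grip_width: 0.0149
grip_force: 45.0
blue ((651.533935546875, -79.6760482788086), (169.4018096923828, 162.473388671875), 86.14128875732422)
row [-0.03, -27.12, 0.15] [0.0, 0.0, 0.0] at [0.4319 0.0674 0.2035] [ 3.142  0.    -3.069] q [ 0.07  0.35  2.    0.    0.79 -1.57] t 7.75 F [-1.1 -1.  -1.7]
```

View pics/t6.png

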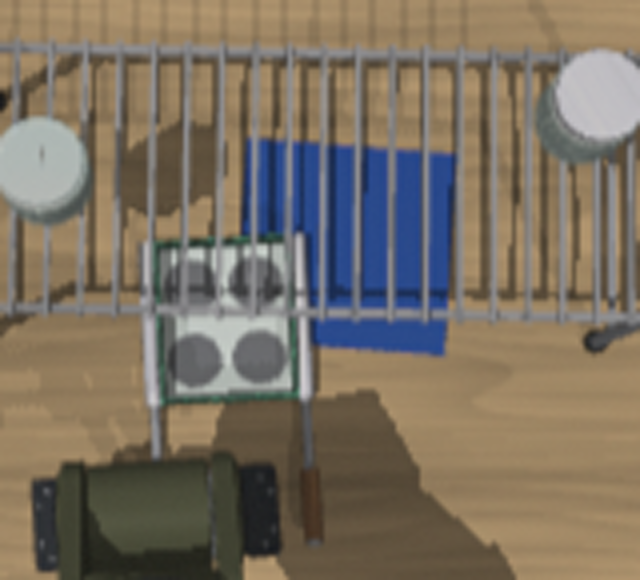

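The tray lies open side up. Its rails run (148,243)-(153,404) and (298,234)-(306,399) in the 4× crop, and the mat corners are at (247,139), (456,154) and (443,355). Now I'll compute the slide.

```bash
cat > s.py <<'E'
from h import *
def fit(c,rails,mat,off,rz=.02):
    T=ray(c,np.array(rails)/4+off,rz);M=ray(c,np.array(mat)/4+off,0)
    tc=T.mean(0)[:2];d=(T[0]-T[2])+(T[1]-T[3]);e=(T[0]-T[1])+(T[2]-T[3])
    ty=np.arctan2(d[1],d[0]);ty2=np.arctan2(-e[0],e[1])
    mc=((M[0]+M[2])/2 if len(M)==3 else M.mean(0))[:2];f=M[1]-M[2];g=M[0]-M[1]
    my=np.arctan2(f[1],f[0]);my2=np.arctan2(-g[0],g[1])
    print("tray",tc.round(4),ty.round(4),ty2.round(4),"sizes",np.linalg.norm(d)/2,np.linalg.norm(e)/2)
    print("mat",mc.round(4),my.round(4),my2.round(4),"sizes",np.linalg.norm(f),np.linalg.norm(g))
    return tc,ty,ty2,mc,my,my2
E
python3 - <<'E'
from s import *
c=ctrl.camera("top")
tc,ty,ty2,mc,my,my2=fit(c,[[148,243],[298,234],[153,404],[306,399]],[[247,139],[456,154],[443,355]],[265,110])
o=ctrl.get_obs();p=o["ee_pos"][:2]
for Y in(ty,.073):
  A=lambda a:np.array([[np.cos(a),-np.sin(a)],[np.sin(a),np.cos(a)]])
  print("grip in tray frame",A(-Y)@(p-tc))
for x,y in((-.149,.060),(-.154,.060)): print("final grip",mc+A(-.067)@[x,y])
E
```

```text
tray [0.5876 0.015 ] 0.0449 0.0534 sizes 0.13056193082013462 0.12068773588413406
mat [ 0.6502 -0.0808] -0.0696 -0.0644 sizes 0.16502909659522097 0.17082030740142665
grip in tray frame [-0.15326052  0.059351  ]
grip in tray frame [-0.15153133  0.06363635]
final grip [ 0.50555922 -0.01099056]
final grip [ 0.50057044 -0.01065581]
```

```bash
python3 -m jog '[[-0.8,-1.0,0,0,0,0.015],[-1.6,-2.1,0,0,0,0.03],[-2.4,-3.1,0,0,0,0.045],[-3.2,-4.2,0,0,0,0.06],[-4.0,-5.2,0,0,0,0.075],[-4.8,-6.2,0,0,0,0.09],[-5.6,-7.3,0,0,0,0.103],[-6.4,-8.3,0,0,0,0.117]]'
python3 -m jog '[[0,0,0,0,0,0],[0,0,0,0,0,0]]'
python3 m.py pics/t7.png
```

```text
time_s: 8.6
ee_pos: [0.5024, -0.0115, 0.2033]
eef_rot: [-3.142, -0.0, 3.097]
force: [-1.2, 1.2, -1.8]
grip_width: 0.015
grip_force: 45.0
time_s: 8.8
ee_pos: [0.5018, -0.0108, 0.2033]
eef_rot: [-3.142, 0.0, 3.097]
force: [0.6, -0.9, -1.3]
grip_width: 0.0151
grip_force: 45.0
blue ((651.5966796875, -79.70267486572266), (169.3707733154297, 162.43795776367188), 86.17938995361328)
row [4.11, -19.45, 0.13] [-0.0, -0.0, -0.117] at [ 0.5016 -0.0105  0.2033] [-3.142 -0.     3.098] q [-0.09  0.47  1.82 -0.    0.85 -1.62] t 8.85 F [ 0.4 -0.1 -1.4]
```

View pics/t7.png

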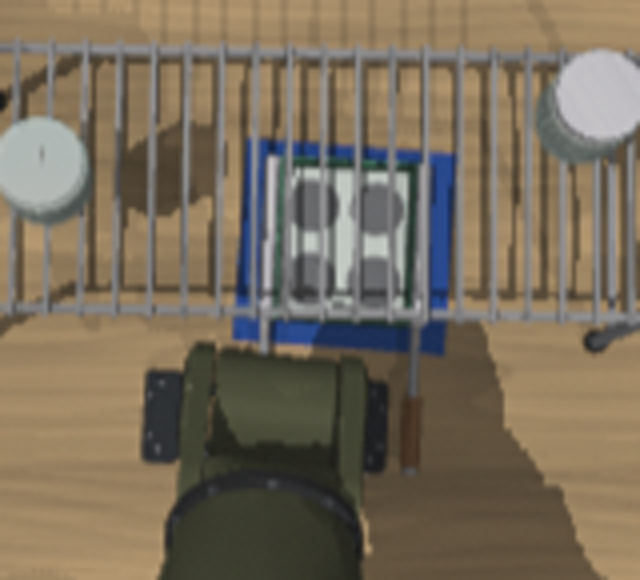

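```bash
python3 - <<'E'
from s import *
c=ctrl.camera("top");off=np.array([265,110])
Y=-.067;mc=np.array([.6505,-.0803]);A=np.array([[np.cos(Y),-np.sin(Y)],[np.sin(Y),np.cos(Y)]])
f=lambda n,L:print(n,((proj(c,[[*(mc+A@[x,y]),z] for x,y,z in L])-off)*4).round(1).tolist())
f("rail back ends / front (rail axis z .015)",[(.065,.06,.015),(.065,-.06,.015),(-.065,.06,.015),(-.065,-.06,.015)])
f("rim corners",[(.065,.055,.03),(.065,-.055,.03),(-.065,.055,.03),(-.065,-.055,.03)])
f("free handle ends",[(-.122,-.06,.017),(-.178,-.06,.017)])
f("mat",[(.083,.086,0),(.083,-.086,0),(-.083,.086,0),(-.083,-.086,0)])
im=c["img"];s=cv2.resize(im[142:230,320:385],None,fx=8,fy=6.8,interpolation=cv2.INTER_CUBIC);cv2.imwrite("pics/t8.png",s)
E
```

```text
rail back ends / front (rail axis z .015) [[276.5, 158.1], [425.0, 169.1], [265.1, 318.1], [414.8, 329.1]]
rim corners [[283.6, 154.7], [421.1, 164.9], [272.1, 316.4], [410.8, 326.6]]
free handle ends [[410.6, 399.9], [406.2, 470.2]]
mat [[245.4, 137.7], [455.8, 153.4], [230.7, 340.0], [443.3, 355.6]]
```

View pics/t8.png

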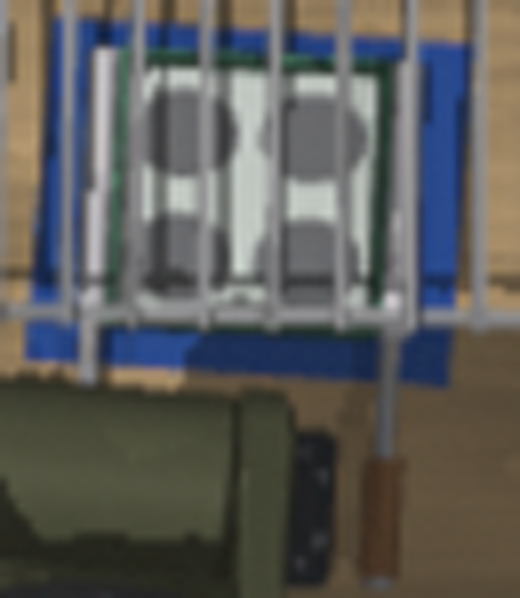

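The tray is within about 1–2 mm of centre but turned about 0.015 rad too far counter-clockwise. In this crop the left rail's back end is at (105,47) and the free handle spans (383,460)-(378,582). I'll make a small correction.

```bash
python3 -m jog '[[-0.05,0.05,0,0,0,0.009],[-0.1,0.1,0,0,0,0.018],[-0.1,0.1,0,0,0,0.018],[-0.1,0.1,0,0,0,0.018]]'
python3 -m jog '[[0,0,0,0,0,0],[0,0,0,0,0,0],[0,0,0,0,0,0],[0,0,0,0,0,0],[0,0,0,0,0,0]]' 50
python3 -m jog '[[0,0,-3,0,0,0],[0,0,-6,0,0,0],[0,0,-10,0,0,0],[2,0,-14,0,0,0],[6,0,-18,0,0,0],[11,0,-20,0,0,0],[15,0,-20,0,0,0],[15,0,-20,0,0,0]]'
python3 m.py pics/t9.png
python3 - <<'E'
from h import *
im=cv2.imread("pics/t9.png")[112:480,160:520];cv2.imwrite("pics/t9c.png",cv2.resize(im,None,fx=1.6,fy=1.6,interpolation=cv2.INTER_CUBIC))
E
```

```text
time_s: 9.3
ee_pos: [0.5027, -0.0095, 0.2033]
eef_rot: [3.142, -0.0, 3.08]
force: [-1.1, 0.7, -2.0]
grip_width: 0.0146
grip_force: 45.0
time_s: 9.8
ee_pos: [0.5028, -0.0097, 0.2034]
eef_rot: [-3.142, 0.0, 3.08]
force: [-0.4, -0.8, -1.0]
grip_width: 0.0465
grip_force: 0.0
time_s: 10.6
ee_pos: [0.349, 0.0, 0.4046]
eef_rot: [-3.141, 0.003, 3.08]
force: [0.4, -0.5, 0.9]
grip_width: 0.0469
grip_force: 0.0
blue ((651.434326171875, -79.6693344116211), (169.4018096923828, 162.79049682617188), 86.14128875732422)
row [-11.24, -19.62, 20.29] [-0.0, 0.004, -0.135] at [ 3.513e-01 -2.000e-04  4.044e-01] [-3.141  0.004  3.08 ] q [-0.1  -0.16  2.02 -0.    1.29 -1.61] t 10.65 F [ 0.5 -0.8  0.4]
```

View pics/t9c.png

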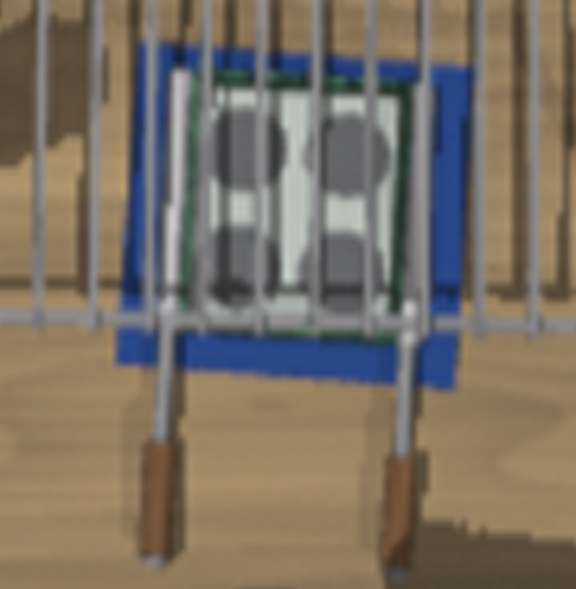

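The tray lies open side up on the mat, off-centre by about 1 mm and turned by about 0.7°, with an even blue margin all round. The jars and rack are unmoved and the arm is clear, so I'll hand in.

```bash
python3 -c "
from station import ctrl
print(ctrl.hand_in())"
```

```text
the job is handed in; nothing more can be done
None
```

The tray was tipped over under the rack, slid onto the mat (about 1 mm off centre and 0.7° off square by camera), released, and the job handed in at about 10.7 s.

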